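Start a leak test on a seat-post tube

TASK

Start a leak test on the tube lying in the fixture: slide the sealing head by its upright grip all the way to its end stop at the tube and leave it there. Only then, on the sloped key boxes under the lamp bar, press fully down and let up one key at a time: first the small round key, then the square key, then the long bar key. Never press the large round key, and leave everything else on the bench where it is.

Things in the scene. Friction and masses are not known exactly. Their poses are not given: they have to be found in the camera images.
- console: Operator console, fixed; position and yaw vary: dark plinth 200 (x) by 330 (y) by 12 mm high, origin under its centre on the table, -x side to the robot. On it four grey key boxes (70 x 58 x 50 mm) side by side along y at -97.5, -32.5, 32.5, 97.5 mm, order varies; faces slope 25 deg from horizontal, low edge to -x. A rear unit behind them is 67 mm high.
- lamp (a point): Middle of the underside of the console's fixed aluminium lamp bar, 172 mm above the table; bar 24 mm (x) by 330 mm (y) by 20 mm high, over the back part of the key boxes, on two 12 mm posts 155 mm either side. Its near edge is 26 mm beyond the key tops' centres: it blocks a gripper held upright over a key, but clears one pointing along the key's axis. Axes as the console's.
- key_small_top (a point): The small round key, 22 mm across. Black, 9 mm proud of its box. Point: centre of the key's outer face, 81 mm above the table, moving with the key; z points out of the face (pressing goes against it), 25 deg from vertical, leaning to the console's -x side; y runs along the row, x up the slope.
- key_square_top (a point): The square key, 30 x 30 mm. Black, 9 mm proud of its box. Point: centre of the key's outer face, 81 mm above the table, moving with the key; z points out of the face (pressing goes against it), 25 deg from vertical, leaning to the console's -x side; y runs along the row, x up the slope.
- key_bar_top (a point): The long bar-shaped key, 46 mm along the row by 16 mm. Black, 9 mm proud of its box. Point: centre of the key's outer face, 81 mm above the table, moving with the key; z points out of the face (pressing goes against it), 25 deg from vertical, leaning to the console's -x side; y runs along the row, x up the slope.
- key_large_top (a point): The large round key, 40 mm across (it dumps the air: not to be pressed). Black, 9 mm proud of its box. Point: centre of the key's outer face, 81 mm above the table, moving with the key; z points out of the face (pressing goes against it), 25 deg from vertical, leaning to the console's -x side; y runs along the row, x up the slope.
- key_small (a joint): Travel of that key in m: 0 up, 0.006 fully down; spring, starts to yield at about 1.5 N and needs 5 N fully down, springs back by itself.
- key_square (a joint): Travel of that key in m: 0 up, 0.006 fully down; spring, starts to yield at about 1.5 N and needs 5 N fully down, springs back by itself.
- key_bar (a joint): Travel of that key in m: 0 up, 0.006 fully down; spring, starts to yield at about 1.5 N and needs 5 N fully down, springs back by itself.
- key_large (a joint): Travel of that key in m: 0 up, 0.006 fully down; spring, starts to yield at about 1.5 N and needs 5 N fully down, springs back by itself.
- fixture: Leak-test fixture right of the console, fixed; position and yaw vary: aluminium bed 400 x 100 x 12 mm, from 90 mm behind to 310 mm ahead of its origin (underside, on the table) along its own x, which points away from the robot. A black 27 mm tube lies along x in two cradles, near end at x = 95 mm, axis 44 mm high. The sealing head slides on rails between it and the robot.
- grip_top (a point): Centre of the top of the sealing head's upright black grip tab, 100 mm above the table. The tab is 12 mm thick along the slide (x), 36 mm wide (y), and stands 49 mm above its dark carriage (50 mm in x, 62 mm in y), which carries a 42 mm rubber cone facing the tube. Axes as the fixture's: x is the sliding direction, towards the tube.
- head (a joint): Position of the sealing head in m along the fixture's x: it grows towards the tube; 0.070 is the end stop, with the cone in the tube's mouth. It starts between 0 and 0.03. Friction about 2 N; it stays where it is left.
- tub: Bystander: closed white tub, 68 mm across, 62 mm high, origin under its centre, on the table on the robot's side of the console.
- collar: Bystander: steel collar, 40 mm across, 14 mm high, origin under its centre, lying on the console's plinth in front of the key boxes.
- spanner: Bystander: steel spanner 170 mm long lying on the table beyond the console; origin at its middle, x along it.
- offcut: Bystander: piece of black tube standing on end, 32 mm across, 110 mm high, left of the console; origin under its centre.
- endcap: Bystander: small aluminium end cap, 23 mm across, 20 mm high, on the fixture's bed beside the tube; origin under its centre.
- cup: Bystander: white open cup, 72 mm across, 75 mm high, right of the fixture; origin under its centre.
- clampblock: Bystander: aluminium clamp block 50 x 34 x 34 mm, right of the fixture; origin under its centre.

How it is judged (in metres and radians):
On the way, in this order (a step that is already met when the one before it is completed fails the run):
1. the sealing head is slid to its end stop (value of joint head above 0.066 m and value of joint each of key_small, key_square, key_bar, key_large below 0.0015 m), for 0.2 s.
2. the small round key is pressed down, alone (value of joint key_small above 0.0045 m and value of joint each of key_square, key_bar, key_large below 0.0015 m), for 0.05 s.
3. the square key is pressed down, alone (value of joint key_square above 0.0045 m and value of joint each of key_small, key_bar, key_large below 0.0015 m), for 0.05 s.
4. the long bar key is pressed down, alone (value of joint key_bar above 0.0045 m and value of joint each of key_small, key_square, key_large below 0.0015 m), for 0.05 s.
At the end, for the whole second after the job is handed in: The sealing head is within 4 mm of its end stop and all four keys are up again (within 1.5 mm) (all of step 1); the robot touches nothing.
It fails at once if the large round key is pressed (over 3 mm) (value of joint key_large above 0.003 m).
It fails at once if a key is pressed (over 3 mm) while the sealing head is more than 6 mm from its end stop (value of joint head below 0.064 m and value of joint any of key_small, key_square, key_bar, key_large above 0.003 m).
It fails at once if two keys are down (over 3 mm) at once (value of joint each of key_small, key_square above 0.003 m or value of joint each of key_small, key_bar above 0.003 m or value of joint each of key_square, key_bar above 0.003 m).
It fails at once if another thing on the bench is shifted by more than 30 mm (distance of any of tub, collar, spanner, offcut, endcap, cup, clampblock from where it was at the start of the episode above 0.03 m).
It also fails if it takes over 53 s, if anything falls off the work surface, if the arm or the gripper's body presses on something with over 40 N, if the wrist force passes 120 N, or if a joint passes its speed limit or range.

ROBOT

A 6-joint arm with a two-finger parallel gripper is mounted at the origin on the work surface. World frame = base frame: x ahead of the robot, y to its left, z up, the work surface at z = 0. Lengths are in m, angles in degrees, forces in N, time in s.
With the tool pointing down it reaches from about 0.375 to 0.9 m from the base axis. Payload 3.1 kg.
Tool frame: the origin (TCP) lies on the centre line of the jaws, within the pads' length; the fingertips stand 19 mm ahead of it and the grasp point (between the pads) is the TCP (tips_ahead is the distance from the TCP to the fingertips, in m); z points along the fingers, y is the line along which they close (so a half turn about z gives the same grasp; the last joint's range is limited). The gripper opens to 87 mm and grips with 3 to 60 N. Pads are 19 mm wide; open, the fingers measure 117 mm over their backs; the gripper's body (75 mm by 190 mm) begins 51 mm behind the grasp point.
Start: joints at [-75.143, 30.224, 82.088, -0, 67.689, -10.227], TCP at [0.265, -0.566, 0.22] pointing down, gripper open.
Joint ranges: [-176.69, 176.69], [-43.24, 126.21], [12.49, 139.97], [-82, 262], [0, 151.66], [-163.58, 163.58]. Speed limits (degrees/s): [159.86, 159.86, 180, 180, 180, 180].

INTERFACE

Orientations are given as a 3x3 rotation matrix whose columns are the frame's x, y, z axes.
In Python, from rig import read_state, capture, hand_in, trace, landmark_of, tips_ahead gives the robot as it stands.
- The arm moves only by the shell command python3 -m jog 'ROWS'. ROWS is JSON, a list of rows, each an object of numbers: "tx", "ty", "tz": the shift along the tool's x, y, z in cm; "roll": the turn about the tool's z in rad; "jaw": the opening, from 0 (shut) to 1 (fully open). A call has 1 to 8 rows; each row shifts and turns the commanded pose from where the row before left it, along the tool's axes as they then stand; what a row does not reach is not made up. A row lasts 1/10 s, in which the tool goes at most 50 mm and 8.59 degrees, less where a joint would pass 70% of its speed; a pose out of reach is approached as far as the arm can. A call with a gripper value outside its range is refused whole. The fingers move at their own pace and stop on an object; the grip force is fixed at half the most. Time passes only in rows, so rows that do not move let the fingers close. It gives the time, the measured TCP pose, the force, the opening and the grip force at its end, in the units of the state.
- read_state(): the state, without advancing time (a new reading comes with each control period).
- capture(name): name is "side" or "top" or "wrist"; returns a dict with "img" (480x640x3 uint8, red, green, blue), "vertical_fov" (degrees; the focal length in pixels is half the picture's height over the tangent of half this angle, whatever the lens; pixels are square), "cx", "cy" (the principal point, pixels), "cam_to_world" (4x4, takes a point from camera to world coordinates); the wrist camera has in their place "tool_from_camera" (4x4, takes a point from camera to tool coordinates, whose origin is the TCP and whose axes are the flange's). Camera axes: x right, y up, looking along -z (the intrinsics and any distortion apply to the point x, -y, -z); pixel columns grow to the right and rows downward; lengths in m; the calibration is good to about 2 mm. A picture is of the moment at which its call begins: read the wrist's pose just before it. There is no depth.
- hand_in(): hands the job in; it is judged then, once.
Trained networks look in the newest picture that a camera, given by its name, has taken for a name from the list of things; names that differ only in an ending like _2 or _b are one class to them, and where a whole thing is asked for, a point or a joint stands for the part that bears it (a point fixed in the world has none). Each returns a list of dicts, best first, with "p" (0 to 1); they miss things now and then, are a little off and sometimes report something else, mostly with a low value. They report only what shows in the picture. A call takes as long as a camera call.
- trace(camera, thing): "pixels" (480x640 bool, what is visible of it) and "bbox" ([left, top, width, height] in pixels, round what is visible of it).
- landmark_of(camera, thing): "point" ([row, column] in pixels: a listed point, or the origin of a listed thing).
The state is a dict: "time_s": time; "joint_positions": joint angles; "qvel": joint speeds; "tau": joint torques, N m; "position": TCP position; "tcp_rot": TCP orientation; "force": force on the tool from outside, world axes, zero at the start; "moment": the same for the moment, N m; "opening": opening from 0.0 (shut) to 1.0 (fully open); "grasp_force": force on a finger pad.
Only numpy, scipy, OpenCV 4.12 (cv2) and the standard library are available. Lean on these libraries where they do the work, as an engineer would, in place of code of your own. Each camera call takes 0.05 s, during which the arm holds its last target. There are 200 camera calls.

## Working session

There is one attempt and no reset: what is moved stays moved. The work goes in short steps, Python scripts to look and compute and a shell command to move; the robot and the scene stay as the last step left them, time stands still between calls to the robot, and variables do not carry over. Pictures are saved under pics/ and viewed, at most 10 in all, crops included, and the job is handed in when it is done.

```bash
mkdir -p pics; ls
cat > h.py <<'E'
import numpy as np, cv2
from rig import *
def K(c):
    f=240/np.tan(np.radians(c["vertical_fov"])/2); return f,c["cx"],c["cy"]
def ray(c,T,rc):
    f,cx,cy=K(c); d=np.array([(rc[1]-cx)/f,-(rc[0]-cy)/f,-1.]); d=T[:3,:3]@d
    return T[:3,3],d/np.linalg.norm(d)
def tri(rays):
    A=np.zeros((3,3));b=np.zeros(3)
    for o,d in rays:
        P=np.eye(3)-np.outer(d,d);A+=P;b+=P@o
    x=np.linalg.solve(A,b); return x,[np.linalg.norm((np.eye(3)-np.outer(d,d))@(x-o))*1000 for o,d in rays]
def onz(r,z): o,d=r; return o+d*(z-o[2])/d[2]
E
python3 - <<'E'
from h import *
s=read_state(); print(s["time_s"],s["position"],s["tcp_rot"],s["opening"],tips_ahead)
R={}
names=["key_small_top","key_square_top","key_bar_top","key_large_top","grip_top","lamp","console","fixture","tub","collar","cup","offcut"]
for cam in ["side","top"]:
    c=capture(cam); cv2.imwrite(f"pics/{cam}0.png",c["img"][...,::-1])
    print(cam,{k:(np.shape(v) if k in("img",) else v) for k,v in c.items() if k!="img"})
    T=np.array(c["cam_to_world"])
    for n in names:
        L=landmark_of(cam,n)[:2]
        print(n,[(np.round(l["point"],1),round(l["p"],2)) for l in L])
        if L: R.setdefault(n,[]).append(ray(c,T,L[0]["point"]))
for n in names:
    if len(R.get(n,[]))==2: print(n,*[np.round(x,4) for x in tri(R[n])])
E
```

```text
pics
0.0 [ 0.26478906 -0.56531417  0.2191545 ] [[ 9.05687191e-01  4.23946192e-01 -5.81665753e-04]
 [ 4.23946426e-01 -9.05684772e-01  2.12640644e-03]
 [ 3.74676100e-04 -2.17245420e-03 -9.99997570e-01]] 1.001124748252337 0.019
side {'vertical_fov': 45.37579188892204, 'cx': 327.35464522785986, 'cy': 240.37000262407176, 'cam_to_world': array([[-0.76600225,  0.33621127, -0.54790741, -0.2415131 ],
       [-0.64280725, -0.40892998,  0.64774618,  0.94769862],
       [-0.0062762 ,  0.84837389,  0.52936033,  0.91135522],
       [ 0.        ,  0.        ,  0.        ,  1.        ]])}
key_small_top [(array([258.1, 305.1]), 0.38)]
key_square_top [(array([279.6, 272.6]), 0.68), (array([296.2, 249.9]), 0.45)]
key_bar_top [(array([275.7, 242.5]), 0.57), (array([280.6, 273.9]), 0.54)]
key_large_top [(array([273., 291.]), 0.49)]
grip_top []
lamp [(array([241.5, 271.3]), 0.84), (array([280.9, 268.6]), 0.18)]
console [(array([302.1, 278.5]), 0.93)]
fixture [(array([240.4, 420.6]), 0.67)]
tub [(array([336.6, 312.1]), 0.77)]
collar [(array([289.9, 330.7]), 0.57)]
cup []
offcut [(array([342. , 212.6]), 0.6
[... 992 characters left out ...]
18.4, 221.5]), 0.69)]
collar [(array([259.6, 506.3]), 0.75), (array([251., 226.]), 0.61)]
cup [(array([320.1, 502.6]), 0.81)]
offcut [(array([239.8, 149.2]), 0.9), (array([246.2, 244.8]), 0.19)]
key_small_top [ 0.5663 -0.1855  0.0554] [187.5532 187.5532]
key_square_top [0.5789 0.2088 0.1261] [20.6017 20.6017]
key_bar_top [0.617  0.1919 0.1016] [38.3567 38.3567]
key_large_top [0.5912 0.1082 0.0805] [1.836 1.836]
lamp [0.6328 0.1379 0.173 ] [8.4913 8.4913]
console [ 0.6128  0.1382 -0.0042] [2.6836 2.6836]
fixture [ 0.4793 -0.3259  0.0113] [3.3184 3.3184]
tub [0.5155 0.2768 0.0719] [113.9914 113.9914]
collar [ 0.6955 -0.4253 -0.269 ] [167.99 167.99]
offcut [0.6169 0.3543 0.0078] [4.0082 4.0082]
```

Run:
```python
import cv2
a=cv2.imread("pics/side0.png")[180:380,180:480];b=cv2.imread("pics/top0.png")[180:380,130:550]
cv2.imwrite("pics/s1.png",cv2.resize(a,None,fx=2.6,fy=2.6,interpolation=2)); cv2.imwrite("pics/t1.png",cv2.resize(b,None,fx=1.9,fy=1.9,interpolation=2))
```

```text
(no output)
```

View pics/s1.png

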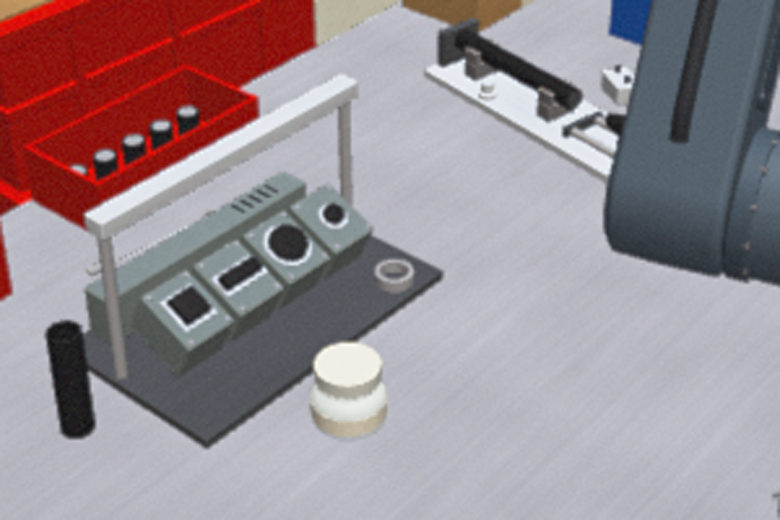

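View pics/t1.png

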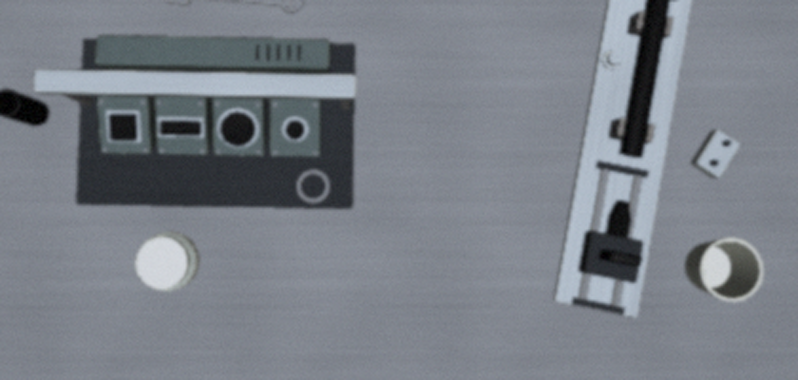

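The top view shows the key order from the left as square, bar, large, small, at rows of about 247 and columns 195, 225, 255 and 285. The side view shows the same keys at about (252,297), (272,285), (291,273) and (308,262). The grip is at about (315,456) in the top view and the arm hides it in the side view. Next I'll measure the keys and see what the wrist camera shows.

```bash
cat >> h.py <<'E'
def blob(img,rc,r,th):
    y0,x0=int(rc[0]-r),int(rc[1]-r); g=cv2.cvtColor(img[y0:y0+2*r+1,x0:x0+2*r+1],cv2.COLOR_RGB2GRAY)
    n,l,st,ce=cv2.connectedComponentsWithStats((g<th).astype(np.uint8)); k=l[r,r]
    return (np.array([ce[k][1]+y0,ce[k][0]+x0]),st[k][4]) if k else (None,0)
def wristT(c,s):
    T=np.eye(4);T[:3,:3]=s["tcp_rot"];T[:3,3]=s["position"];return T@np.array(c["tool_from_camera"])
E
python3 - <<'E'
from h import *
c1=capture("side");c2=capture("top")
S=dict(square=(297.3,252.3),bar=(284.6,272),large=(273.5,290.8),small=(262,308.5))
P=dict(square=(246.8,195.3),bar=(247.4,225),large=(247.4,255.3),small=(247.9,285.3))
for k in S:
    a,na=blob(c1["img"],S[k],10,85);b,nb=blob(c2["img"],P[k],14,75)
    print(k,a,na,b,nb,end=' ')
    if a is not None and b is not None:
        x,e=tri([ray(c1,np.array(c1["cam_to_world"]),a),ray(c2,np.array(c2["cam_to_world"]),b)]);print(np.round(x,4),np.round(e,1), np.round(onz(ray(c2,np.array(c2["cam_to_world"]),b),.081),4))
T2=np.array(c2["cam_to_world"])
print("grip", onz(ray(c2,T2,(314.2,459.8)),.1), "fixture",onz(ray(c2,T2,(300.2,447.5)),0))
s=read_state();w=capture("wrist");print(w["vertical_fov"],w["cx"],w["cy"],w["tool_from_camera"]);cv2.imwrite("pics/w0.png",w["img"][...,::-1])
for n in ["grip_top","fixture"]:
    for l in landmark_of("wrist",n)[:2]:print(n,l,onz(ray(w,wristT(w,s),l["point"]),.1 if n=="grip_top" else 0))
E
```

```text
square [297.02307692 252.46153846] 130 [247.01149425 194.34482759] 174 [0.5956 0.2368 0.079 ] [1.7 1.7] [0.5967 0.2375 0.081 ]
bar [284.23157895 272.50526316] 95 [247.  224.5] 138 [0.5949 0.1713 0.0798] [2.6 2.6] [0.5968 0.1728 0.081 ]
large [272.83892617 290.55033557] 149 [247.57894737 254.75877193] 228 [0.5943 0.1068 0.0788] [1.9 1.9] [0.5956 0.1078 0.081 ]
small [261.675 308.025] 40 [247.93442623 284.81967213] 61 [0.5934 0.0419 0.0791] [2.1 2.1] [0.5949 0.0431 0.081 ]
grip [ 0.45346179 -0.32650736  0.1       ] fixture [ 0.48191465 -0.32681958  0.        ]
58.498563688665776 319.8459597625219 247.78482013304088 [[ 3.95926059e-05  9.53828660e-01  3.00351271e-01  8.39522128e-02]
 [ 9.99999533e-01  2.52358254e-04 -9.33237675e-04 -6.54281355e-04]
 [-9.65944963e-04  3.00351168e-01 -9.53828204e-01 -1.64425197e-01]
 [ 0.00000000e+00  0.00000000e+00  0.00000000e+00  1.00000000e+00]]
```

View pics/w0.png

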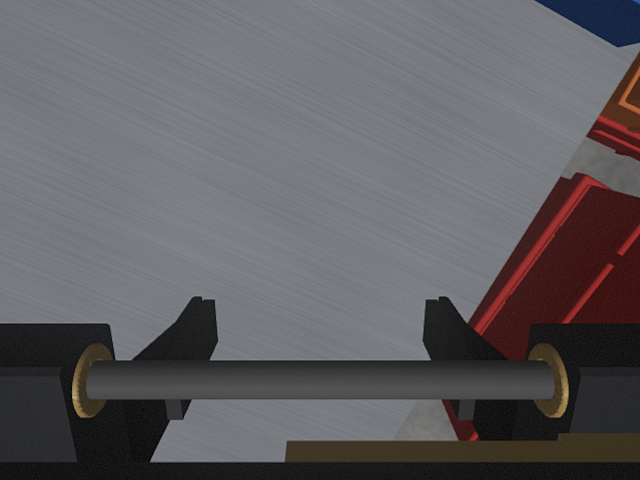

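```bash
python3 -m jog '[{"tx":3.2,"ty":-2.45,"jaw":0},{"tx":3.2,"ty":-2.45,"jaw":0},{"tx":3.2,"ty":-2.45,"jaw":0},{"tx":3.2,"ty":-2.45,"jaw":0},{"tx":3.2,"ty":-2.45,"jaw":0},{"tx":3.2,"ty":-2.45,"jaw":0},{"tx":3.2,"ty":-2.45,"jaw":0},{"roll":-0.149}]'
python3 -m jog '[{"roll":-0.149},{"roll":-0.149},{"roll":-0.149},{"roll":-0.149},{"roll":-0.149},{"roll":-0.149},{"roll":-0.149},{"roll":-0.149}]'
python3 -m jog '[{"roll":-0.149},{"roll":-0.149},{"roll":-0.149},{"roll":-0.149},{"roll":-0.149},{"roll":-0.149},{"roll":-0.149},{"roll":-0.149}]'
python3 - <<'E'
from h import *
s=read_state();print(np.round(s["joint_positions"],1),np.round(s["tcp_rot"],3))
w=capture("wrist");cv2.imwrite("pics/w1.png",w["img"][...,::-1])
for l in landmark_of("wrist","grip_top")[:2]:print(l,onz(ray(w,wristT(w,s),l["point"]),.1))
c=capture("top");T=np.array(c["cam_to_world"])
for l in trace("top","fixture")[:1]:
    m=l["pixels"].astype(np.uint8);print(l["bbox"],l["p"],m.sum())
    cn=max(cv2.findContours(m,0,2)[0],key=cv2.contourArea);b=cv2.boxPoints(cv2.minAreaRect(cn))
    for p in b:print(onz(ray(c,T,p[::-1]),.012))
E
```

```text
[-75.1  30.2  82.1  -0.   67.7 -10.2] [[ 0.906  0.424 -0.   ]
 [ 0.424 -0.906  0.   ]
 [ 0.    -0.    -1.   ]]
[279.1, 243.8, 13.0, 9.8] 0.64 66
[0.60096689 0.05996122 0.012     ]
[0.61476385 0.04633749 0.012     ]
[0.60213349 0.03369929 0.012     ]
[0.58836415 0.04732737 0.012     ]$[0]: bad value
$[0]: bad value
$[0]: bad value
```

View pics/w1.png

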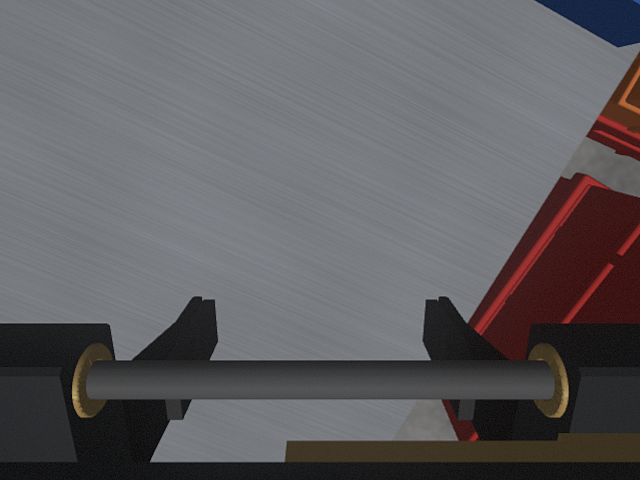

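The arm did not move; the picture is unchanged. The rows probably need all five keys.

```bash
python3 -m jog '[{"tx":3.2,"ty":-2.45,"tz":0,"roll":0,"jaw":0},{"tx":3.2,"ty":-2.45,"tz":0,"roll":0,"jaw":0},{"tx":3.2,"ty":-2.45,"tz":0,"roll":0,"jaw":0},{"tx":3.2,"ty":-2.45,"tz":0,"roll":0,"jaw":0},{"tx":3.2,"ty":-2.45,"tz":0,"roll":0,"jaw":0},{"tx":3.2,"ty":-2.45,"tz":0,"roll":0,"jaw":0},{"tx":3.2,"ty":-2.45,"tz":0,"roll":0,"jaw":0},{"tx":0,"ty":0,"tz":0,"roll":-0.149,"jaw":0}]'
```

```text
time_s: 2.55
position: [0.3962, -0.3108, 0.2202]
tcp_rot: [[0.828, 0.56, -0.0], [0.56, -0.828, 0.003], [0.001, -0.003, -1.0]]
force: [-0.3, 0.2, 0.8]
opening: 0.351
grasp_force: 0.0
```

```bash
python3 -m jog '[{"tx":0,"ty":0,"tz":0,"roll":-0.149,"jaw":0},{"tx":0,"ty":0,"tz":0,"roll":-0.149,"jaw":0},{"tx":0,"ty":0,"tz":0,"roll":-0.149,"jaw":0},{"tx":0,"ty":0,"tz":0,"roll":-0.149,"jaw":0},{"tx":0,"ty":0,"tz":0,"roll":-0.149,"jaw":0},{"tx":0,"ty":0,"tz":0,"roll":-0.149,"jaw":0},{"tx":0,"ty":0,"tz":0,"roll":-0.149,"jaw":0},{"tx":0,"ty":0,"tz":0,"roll":-0.149,"jaw":0}]'
python3 -m jog '[{"tx":0,"ty":0,"tz":0,"roll":-0.149,"jaw":0},{"tx":0,"ty":0,"tz":0,"roll":-0.149,"jaw":0},{"tx":0,"ty":0,"tz":0,"roll":-0.149,"jaw":0},{"tx":0,"ty":0,"tz":0,"roll":-0.149,"jaw":0},{"tx":0,"ty":0,"tz":0,"roll":-0.149,"jaw":0},{"tx":0,"ty":0,"tz":0,"roll":-0.149,"jaw":0},{"tx":0,"ty":0,"tz":0,"roll":-0.149,"jaw":0},{"tx":0,"ty":0,"tz":0,"roll":-0.149,"jaw":0}]'
python3 - <<'E'
from h import *
s=read_state();print(np.round(s["joint_positions"],1),np.round(s["tcp_rot"],3))
w=capture("wrist");cv2.imwrite("pics/w2.png",w["img"][...,::-1])
for l in landmark_of("wrist","grip_top")[:2]:print(l,onz(ray(w,wristT(w,s),l["point"]),.1))
E
```

```text
time_s: 3.35
position: [0.3952, -0.3158, 0.2203]
tcp_rot: [[-0.213, 0.977, 0.0], [0.977, 0.213, -0.0], [-0.0, 0.0, -1.0]]
force: [0.7, 0.8, -0.2]
opening: 0.006
grasp_force: 0.0
time_s: 4.15
position: [0.3952, -0.3158, 0.2203]
tcp_rot: [[-0.986, 0.164, 0.0], [0.164, 0.986, -0.0], [-0.0, -0.0, -1.0]]
force: [0.9, 0.3, -0.1]
opening: 0.007
grasp_force: 0.0
[ -51.3   21.1   98.9    0.    60.  -131.9] [[-0.986  0.164  0.   ]
 [ 0.164  0.986 -0.   ]
 [-0.    -0.    -1.   ]]
{'point': [310.6, 317.7], 'p': 0.62} [ 0.44984487 -0.32559548  0.1       ]
{'point': [289.7, 317.7], 'p': 0.2} [ 0.43354689 -0.32286281  0.1       ]
```

View pics/w2.png

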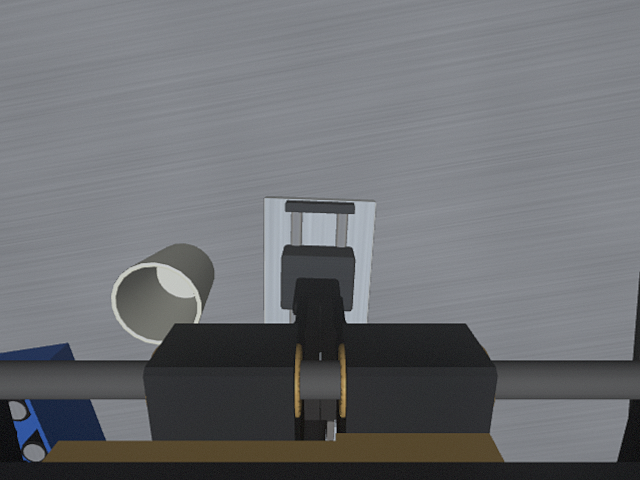

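The camera faces the fixture along its axis. The carriage is centred at column 318, in line with the closed fingers, and the tab is about 57 mm ahead. The bed edges run nearly vertical, so tool x lies along the slide. Next I descend behind the tab and push.

```bash
python3 -m jog '[{"tx":0,"ty":0,"tz":4.4,"roll":0,"jaw":0},{"tx":0,"ty":0,"tz":4.4,"roll":0,"jaw":0},{"tx":0,"ty":0,"tz":4.4,"roll":0,"jaw":0},{"tx":-1.2,"ty":0,"tz":0,"roll":0,"jaw":0},{"tx":-1.2,"ty":0,"tz":0,"roll":0,"jaw":0},{"tx":-1,"ty":0,"tz":0,"roll":0,"jaw":0},{"tx":-1,"ty":0,"tz":0,"roll":0,"jaw":0},{"tx":-1,"ty":0,"tz":0,"roll":0,"jaw":0}]'
python3 -m jog '[{"tx":-1,"ty":0,"tz":0,"roll":0,"jaw":0},{"tx":-1,"ty":0,"tz":0,"roll":0,"jaw":0}]'
```

```text
time_s: 5.05
position: [0.4498, -0.3259, 0.0902]
tcp_rot: [[-0.986, 0.17, 0.002], [0.17, 0.986, -0.003], [-0.002, -0.003, -1.0]]
force: [-2.9, -0.9, 2.2]
opening: 0.006
grasp_force: 1.2
time_s: 5.25
position: [0.4689, -0.3285, 0.089]
tcp_rot: [[-0.985, 0.17, 0.0], [0.17, 0.985, -0.001], [-0.001, -0.001, -1.0]]
force: [-2.3, -0.0, 1.5]
opening: 0.004
grasp_force: 1.2
```

```bash
python3 -m jog '[{"tx":-0.6,"ty":0,"tz":0,"roll":0,"jaw":0},{"tx":-0.6,"ty":0,"tz":0,"roll":0,"jaw":0}]'
python3 -m jog '[{"tx":-0.4,"ty":0,"tz":0,"roll":0,"jaw":0},{"tx":-0.4,"ty":0,"tz":0,"roll":0,"jaw":0}]'
```

```text
time_s: 5.45
position: [0.4803, -0.3303, 0.0882]
tcp_rot: [[-0.985, 0.17, -0.0], [0.17, 0.985, 0.0], [0.0, 0.0, -1.0]]
force: [-2.5, -1.1, 2.5]
opening: 0.011
grasp_force: 1.1
time_s: 5.65
position: [0.4871, -0.3314, 0.0879]
tcp_rot: [[-0.986, 0.169, -0.002], [0.169, 0.986, 0.001], [0.003, 0.001, -1.0]]
force: [-10.7, -1.5, 5.6]
opening: 0.008
grasp_force: 5.0
```

```bash
python3 -m jog '[{"tx":-0.2,"ty":0,"tz":0,"roll":0,"jaw":0},{"tx":-0.1,"ty":0,"tz":0,"roll":0,"jaw":0}]'
python3 -m jog '[{"tx":-0.1,"ty":0,"tz":0,"roll":0,"jaw":0},{"tx":0,"ty":0,"tz":0,"roll":0,"jaw":0}]'
```

```text
time_s: 5.85
position: [0.4871, -0.3314, 0.0879]
tcp_rot: [[-0.986, 0.169, -0.008], [0.169, 0.986, 0.003], [0.009, 0.001, -1.0]]
force: [-12.7, -1.7, 7.1]
opening: 0.001
grasp_force: 5.7
time_s: 6.05
position: [0.4871, -0.3314, 0.0879]
tcp_rot: [[-0.986, 0.169, -0.01], [0.169, 0.986, 0.003], [0.01, 0.002, -1.0]]
force: [-11.8, -1.4, 7.7]
opening: 0.007
grasp_force: 5.9
```

Motion stopped at a firm 12 N. I'll back off, lift clear, and check in the top view that the cone sits in the tube.

```bash
python3 -m jog '[{"tx":1.5,"ty":0,"tz":0,"roll":0,"jaw":0},{"tx":1.5,"ty":0,"tz":0,"roll":0,"jaw":0},{"tx":0,"ty":0,"tz":-4.5,"roll":0,"jaw":0},{"tx":0,"ty":0,"tz":-4.5,"roll":0,"jaw":0},{"tx":0,"ty":0,"tz":-4.5,"roll":0,"jaw":0},{"tx":0,"ty":0,"tz":-4.5,"roll":0,"jaw":0},{"tx":2,"ty":4,"tz":0,"roll":0,"jaw":0},{"tx":2,"ty":4,"tz":0,"roll":0,"jaw":0}]'
python3 -m jog '[{"tx":0,"ty":4.5,"tz":0,"roll":0,"jaw":0},{"tx":0,"ty":4.5,"tz":0,"roll":0,"jaw":0},{"tx":0,"ty":4.5,"tz":0,"roll":0,"jaw":0}]'
python3 - <<'E'
from h import *
s=read_state();print(s["joint_positions"])
c=capture("top");cv2.imwrite("pics/t2.png",cv2.resize(c["img"][170:350,360:540,::-1],None,fx=3,fy=3,interpolation=2))
E
```

```text
time_s: 6.85
position: [0.4379, -0.2422, 0.27]
tcp_rot: [[-0.985, 0.172, 0.006], [0.172, 0.985, -0.003], [-0.006, -0.002, -1.0]]
force: [0.5, 0.3, -0.1]
opening: 0.006
grasp_force: 0.0
time_s: 7.15
position: [0.4599, -0.1069, 0.2684]
tcp_rot: [[-0.985, 0.171, 0.002], [0.171, 0.985, 0.0], [-0.002, 0.001, -1.0]]
force: [0.1, -0.2, -0.3]
opening: 0.006
grasp_force: 0.0
[-2.67304182e+01  1.47191415e+01  9.98459843e+01  8.38280627e-02
  6.53292197e+01 -1.06907226e+02]
```

View pics/t2.png

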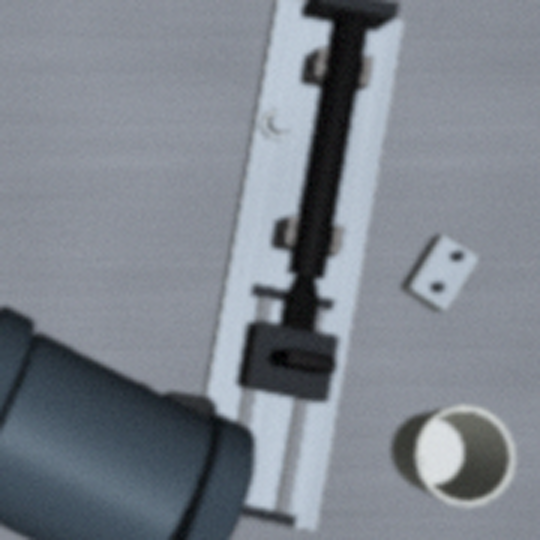

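The cone is in the tube's mouth at about (285,305) in the crop, so the head is at its end stop. The rows can't turn the tool out of vertical, so I'll test whether reaching past the limit tilts it. I'll do that in free space straight ahead.

```bash
python3 -m jog '[{"tx":0,"ty":2.5,"tz":-3.5,"roll":-0.149,"jaw":0},{"tx":0,"ty":3.8,"tz":-2.5,"roll":0,"jaw":0},{"tx":0,"ty":3.8,"tz":-2,"roll":0,"jaw":0},{"tx":-4.8,"ty":0,"tz":0,"roll":0,"jaw":0},{"tx":-4.8,"ty":0,"tz":0,"roll":0,"jaw":0},{"tx":-4.8,"ty":0,"tz":0,"roll":0,"jaw":0},{"tx":-4.8,"ty":0,"tz":0,"roll":0,"jaw":0},{"tx":-4.8,"ty":0,"tz":0,"roll":0,"jaw":0}]'
python3 -m jog '[{"tx":-4.8,"ty":0,"tz":0,"roll":0,"jaw":0},{"tx":-4.8,"ty":0,"tz":0,"roll":0,"jaw":0},{"tx":-4.8,"ty":0,"tz":0,"roll":0,"jaw":0},{"tx":-4.8,"ty":0,"tz":0,"roll":0,"jaw":0}]'
python3 -m jog '[{"tx":-4.8,"ty":0,"tz":0,"roll":0,"jaw":0},{"tx":-4.8,"ty":0,"tz":0,"roll":0,"jaw":0}]'
python3 -c "
from rig import *
print(read_state()['joint_positions'])"
```

```text
time_s: 8.0
position: [0.7073, -0.0128, 0.3478]
tcp_rot: [[-1.0, 0.021, 0.001], [0.021, 1.0, 0.001], [-0.001, 0.001, -1.0]]
force: [1.2, 0.4, 0.3]
opening: 0.003
grasp_force: 0.0
time_s: 8.4
position: [0.8893, -0.0171, 0.3468]
tcp_rot: [[-1.0, 0.021, 0.003], [0.021, 1.0, 0.001], [-0.003, 0.001, -1.0]]
force: [1.1, -0.2, -0.1]
opening: 0.006
grasp_force: 0.0
time_s: 8.6
position: [0.9205, -0.0179, 0.315]
tcp_rot: [[-0.999, 0.021, 0.044], [0.021, 1.0, 0.002], [-0.044, 0.003, -0.999]]
force: [0.4, -0.3, -0.3]
opening: 0.007
grasp_force: 0.0
[ -8.19079079  57.03298329  12.73276417   0.47144651 107.75256107
 -96.82243234]
```

Reaching past the limit does tilt the tool in the direction I need, with the tip outward, so I'll continue.

```bash
python3 -m jog '[{"tx":-4.8,"ty":0,"tz":-1,"roll":0,"jaw":0},{"tx":-4.8,"ty":0,"tz":-1,"roll":0,"jaw":0}]'
python3 -m jog '[{"tx":-4.8,"ty":0,"tz":-1,"roll":0,"jaw":0},{"tx":-4.8,"ty":0,"tz":-1,"roll":0,"jaw":0}]'
python3 -c "
from rig import *
print(read_state()['joint_positions'])"
```

```text
time_s: 8.8
position: [0.9417, -0.0186, 0.3174]
tcp_rot: [[-0.993, 0.021, 0.113], [0.021, 1.0, -0.001], [-0.113, 0.002, -0.994]]
force: [-0.8, -0.4, 0.1]
opening: 0.01
grasp_force: 0.0
time_s: 9.0
position: [0.9606, -0.0191, 0.3226]
tcp_rot: [[-0.984, 0.021, 0.177], [0.021, 1.0, -0.002], [-0.177, 0.001, -0.984]]
force: [-0.7, 0.3, -0.3]
opening: 0.006
grasp_force: 0.0
[ -8.19919091  56.91620075  12.55971392   1.33698005 100.41424932
 -96.62454855]
```

```bash
python3 -m jog '[{"tx":-4.8,"ty":0,"tz":-1,"roll":0,"jaw":0},{"tx":-4.8,"ty":0,"tz":-1,"roll":0,"jaw":0},{"tx":-4.8,"ty":0,"tz":-1,"roll":0,"jaw":0},{"tx":-4.8,"ty":0,"tz":-1,"roll":0,"jaw":0},{"tx":-4.8,"ty":0,"tz":-1,"roll":0,"jaw":0},{"tx":-4.8,"ty":0,"tz":-1,"roll":0,"jaw":0}]'
```

```text
time_s: 9.6
position: [1.0057, -0.0207, 0.3673]
tcp_rot: [[-0.932, 0.022, 0.361], [0.02, 1.0, -0.007], [-0.361, 0.001, -0.932]]
force: [1.2, 0.5, -0.3]
opening: 0.006
grasp_force: 0.0
```

```bash
python3 -m jog '[{"tx":-4.8,"ty":0,"tz":-1,"roll":0,"jaw":0},{"tx":-4.8,"ty":0,"tz":-1,"roll":0,"jaw":0},{"tx":3,"ty":0,"tz":-1.4,"roll":0,"jaw":0},{"tx":4,"ty":0,"tz":-1.9,"roll":0,"jaw":0}]'
```

```text
time_s: 10.0
position: [0.9393, -0.0198, 0.3878]
tcp_rot: [[-0.909, 0.022, 0.417], [0.02, 1.0, -0.008], [-0.417, 0.001, -0.909]]
force: [0.3, -0.2, 1.0]
opening: 0.006
grasp_force: 0.0
```

```bash
python3 -m jog '[{"tx":4.2,"ty":0.6,"tz":-1.9,"roll":0,"jaw":0},{"tx":4.2,"ty":0.6,"tz":-1.9,"roll":0,"jaw":0},{"tx":4.2,"ty":0.6,"tz":-1.9,"roll":0,"jaw":0},{"tx":4.2,"ty":0.6,"tz":-1.9,"roll":0,"jaw":0},{"tx":4.2,"ty":0.6,"tz":-1.9,"roll":0,"jaw":0},{"tx":4.2,"ty":0.6,"tz":-1.9,"roll":0,"jaw":0},{"tx":4.2,"ty":0.6,"tz":-1.9,"roll":0,"jaw":0},{"tx":4.2,"ty":0.6,"tz":-1.9,"roll":0,"jaw":0}]'
python3 -m jog '[{"tx":4.2,"ty":0.6,"tz":-1.9,"roll":0,"jaw":0},{"tx":0,"ty":0,"tz":0,"roll":0,"jaw":0}]'
cat >> h.py <<'E'
def go(p):
    s=read_state(); return np.round(np.array(s["tcp_rot"]).T@(np.array(p)-s["position"])*100,2)
E
python3 - <<'E'
from h import *
s=read_state();w=capture("wrist");cv2.imwrite("pics/w3.png",w["img"][...,::-1]);T=wristT(w,s)
f,cx,cy=K(w)
for n,k in dict(square=(.5955,.237,.081),bar=(.5955,.172,.081),large=(.595,.107,.081),small=(.5942,.0425,.081)).items():
    q=np.linalg.inv(T)@np.array([*k,1]);print(n,"expected px",cy-f*q[1]/-q[2],cx+f*q[0]/-q[2])
print(s["joint_positions"],s["tcp_rot"]); zk=np.array([-.4226,.004,.906]);print(go(np.array([.5942,.0425,.081])+.17*zk))
E
```

```text
time_s: 10.8
position: [0.5694, 0.0369, 0.3899]
tcp_rot: [[-0.908, 0.022, 0.419], [0.02, 1.0, -0.009], [-0.419, 0.0, -0.908]]
force: [0.3, 0.6, 1.0]
opening: 0.005
grasp_force: 0.0
time_s: 11.0
position: [0.5183, 0.0454, 0.3878]
tcp_rot: [[-0.91, 0.02, 0.413], [0.019, 1.0, -0.007], [-0.413, 0.001, -0.911]]
force: [0.7, -0.7, 0.5]
opening: 0.008
grasp_force: 0.0
square expected px 134.47192640066385 499.2071370798656
bar expected px 135.63126072664397 438.2806888788244
large expected px 136.3593167531202 377.61293455214667
small expected px 136.82098274027103 317.5407696553977
[  -9.42293574    1.85353789  100.24827749    4.30572659   53.808335
 -100.03331392] [[-0.91047704  0.02047571  0.41305242]
 [ 0.01924972  0.99978929 -0.00712978]
 [-0.41311137  0.00145964 -0.91067934]]
[ 6.46 -0.13 14.03]
```

View pics/w3.png

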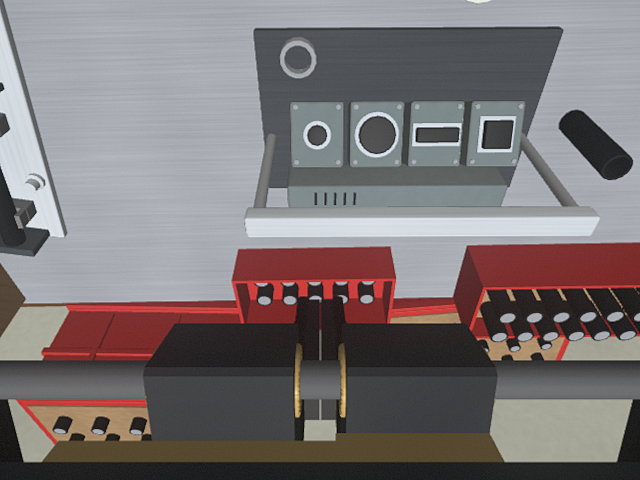

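The wrist view agrees with the measured keys within about 2 px: small (135,317), large (134,377), bar (134,437), square (134,497). Approaching the small key along its axis.

```bash
python3 -m jog '[{"tx":1.9,"ty":0,"tz":4.2,"roll":0,"jaw":0},{"tx":1.9,"ty":0,"tz":4.2,"roll":0,"jaw":0},{"tx":1.9,"ty":-0.1,"tz":4.2,"roll":0,"jaw":0},{"tx":0.8,"ty":0,"tz":4,"roll":0,"jaw":0},{"tx":0,"ty":0,"tz":4,"roll":0,"jaw":0},{"tx":0,"ty":0,"tz":3,"roll":0,"jaw":0},{"tx":0,"ty":0,"tz":0,"roll":0,"jaw":0}]'
python3 - <<'E'
from h import *
zk=np.array([-.4226,.004,.906])
print(go(np.array([.593,.0425,.081])+.025*zk))
E
```

```text
time_s: 11.75
position: [0.5658, 0.0413, 0.1435]
tcp_rot: [[-0.91, 0.023, 0.413], [0.021, 1.0, -0.008], [-0.413, 0.001, -0.911]]
force: [-0.8, -0.2, 0.6]
opening: 0.002
grasp_force: 0.0
[0.13 0.16 4.31]
```

```bash
python3 -m jog '[{"tx":0.1,"ty":0.1,"tz":2.5,"roll":0,"jaw":0},{"tx":0,"ty":0,"tz":1.8,"roll":0,"jaw":0},{"tx":0,"ty":0,"tz":0,"roll":0,"jaw":0}]'
python3 -m jog '[{"tx":0,"ty":0,"tz":0.3,"roll":0,"jaw":0},{"tx":0,"ty":0,"tz":0.3,"roll":0,"jaw":0}]'
python3 -m jog '[{"tx":0,"ty":0,"tz":0.2,"roll":0,"jaw":0},{"tx":0,"ty":0,"tz":0,"roll":0,"jaw":0}]'
python3 -m jog '[{"tx":0,"ty":0,"tz":0.2,"roll":0,"jaw":0},{"tx":0,"ty":0,"tz":0,"roll":0,"jaw":0}]'
```

```text
time_s: 12.05
position: [0.5828, 0.0423, 0.1074]
tcp_rot: [[-0.909, 0.022, 0.417], [0.02, 1.0, -0.009], [-0.417, 0.001, -0.909]]
force: [-0.4, 0.3, 1.1]
opening: 0.006
grasp_force: 0.0
time_s: 12.25
position: [0.5846, 0.0425, 0.1036]
tcp_rot: [[-0.908, 0.022, 0.419], [0.02, 1.0, -0.009], [-0.419, 0.0, -0.908]]
force: [0.6, -1.2, 0.2]
opening: 0.007
grasp_force: 0.0
time_s: 12.45
position: [0.5848, 0.0425, 0.1007]
tcp_rot: [[-0.909, 0.022, 0.417], [0.02, 1.0, -0.009], [-0.417, 0.001, -0.909]]
force: [-0.2, -0.2, -0.5]
opening: 0.002
grasp_force: 0.0
time_s: 12.65
position: [0.5855, 0.0425, 0.0984]
tcp_rot: [[-0.909, 0.022, 0.416], [0.02, 1.0, -0.008], [-0.417, 0.001, -0.909]]
force: [-0.5, -0.3, -0.4]
opening: 0.008
grasp_force: 0.0
```

```bash
python3 -m jog '[{"tx":0,"ty":0,"tz":0.2,"roll":0,"jaw":0},{"tx":0,"ty":0,"tz":0,"roll":0,"jaw":0}]'
python3 -m jog '[{"tx":0,"ty":0,"tz":0.2,"roll":0,"jaw":0},{"tx":0,"ty":0,"tz":0,"roll":0,"jaw":0}]'
python3 -m jog '[{"tx":0,"ty":0,"tz":0.2,"roll":0,"jaw":0},{"tx":0,"ty":0,"tz":0,"roll":0,"jaw":0}]'
```

```text
time_s: 12.85
position: [0.5863, 0.0425, 0.0963]
tcp_rot: [[-0.909, 0.022, 0.416], [0.02, 1.0, -0.008], [-0.416, 0.001, -0.909]]
force: [-0.3, -0.1, -0.1]
opening: 0.005
grasp_force: 0.0
time_s: 13.05
position: [0.5871, 0.0425, 0.0944]
tcp_rot: [[-0.909, 0.022, 0.416], [0.02, 1.0, -0.008], [-0.416, 0.001, -0.909]]
force: [-0.3, 0.6, -0.4]
opening: 0.005
grasp_force: 0.0
time_s: 13.25
position: [0.588, 0.0424, 0.0926]
tcp_rot: [[-0.909, 0.022, 0.416], [0.02, 1.0, -0.008], [-0.416, 0.001, -0.909]]
force: [0.0, 0.4, 0.5]
opening: 0.005
grasp_force: 0.0
```

No contact force yet at the expected depth, so I'll look before pressing further.

Run:
```python
from h import *
c=capture("side");a=c["img"][220:320,230:350,::-1];w=capture("wrist")["img"][...,::-1]
a=cv2.resize(a,(576,480),interpolation=2);b=w[280:480,220:420];cv2.imwrite("pics/s2.png",np.hstack([a,cv2.resize(b,(220,220)) if 0 else cv2.copyMakeBorder(b,0,280,0,0,0)]))
s=read_state();print(s["force"],s["position"])
```

```text
[-0.33798654  0.47521185  0.18766331] [0.58790296 0.04244772 0.09270884]
```

View pics/s2.png

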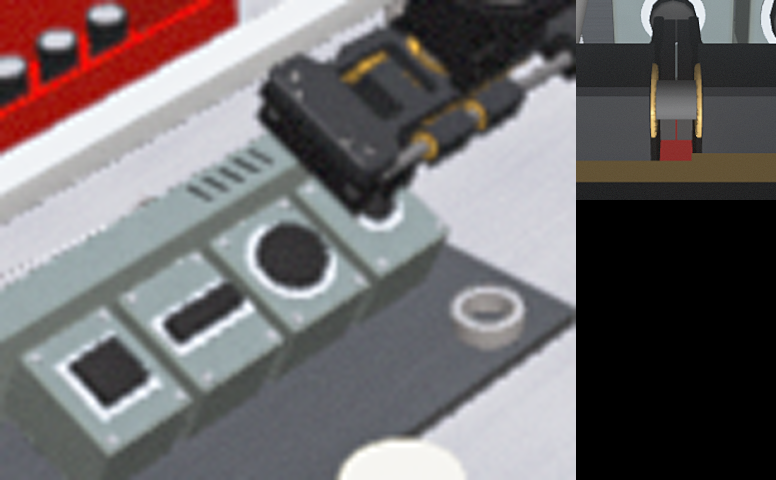

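The fingers are centred on the small key and near it: in the wrist view the key sits right at the closed tips. I'll continue in small steps.

```bash
python3 -m jog '[{"tx":0,"ty":0,"tz":0.2,"roll":0,"jaw":0},{"tx":0,"ty":0,"tz":0,"roll":0,"jaw":0}]'
python3 -m jog '[{"tx":0,"ty":0,"tz":0.2,"roll":0,"jaw":0},{"tx":0,"ty":0,"tz":0,"roll":0,"jaw":0}]'
```

```text
time_s: 13.55
position: [0.5888, 0.0424, 0.0908]
tcp_rot: [[-0.909, 0.022, 0.416], [0.02, 1.0, -0.008], [-0.416, 0.001, -0.909]]
force: [0.4, 0.4, -0.5]
opening: 0.004
grasp_force: 0.0
time_s: 13.75
position: [0.5896, 0.0424, 0.089]
tcp_rot: [[-0.909, 0.022, 0.416], [0.02, 1.0, -0.008], [-0.416, 0.001, -0.909]]
force: [0.2, -0.1, 0.2]
opening: 0.007
grasp_force: 0.0
```

```bash
python3 -m jog '[{"tx":0,"ty":0,"tz":0.2,"roll":0,"jaw":0},{"tx":0,"ty":0,"tz":0,"roll":0,"jaw":0}]'
python3 -m jog '[{"tx":0,"ty":0,"tz":0.2,"roll":0,"jaw":0},{"tx":0,"ty":0,"tz":0,"roll":0,"jaw":0}]'
```

```text
time_s: 13.95
position: [0.5905, 0.0424, 0.0872]
tcp_rot: [[-0.909, 0.022, 0.416], [0.02, 1.0, -0.008], [-0.416, 0.001, -0.909]]
force: [0.4, 0.4, 1.0]
opening: 0.005
grasp_force: 0.0
time_s: 14.15
position: [0.5913, 0.0424, 0.0853]
tcp_rot: [[-0.909, 0.022, 0.416], [0.02, 1.0, -0.008], [-0.416, 0.001, -0.909]]
force: [-0.0, -0.3, -0.6]
opening: 0.01
grasp_force: 0.0
```

Run:
```python
from h import *
s=read_state();w=capture("wrist");c=capture("side")
def prj(c,T,p):
    f,cx,cy=K(c);q=np.linalg.inv(T)@np.array([*p,1]);return cx-f*q[0]/q[2],cy+f*q[1]/q[2]
R=np.array(s["tcp_rot"]);p=np.array(s["position"])
ims=[]
for cc,T,(y0,y1,x0,x1,m) in [(w,wristT(w,s),(180,480,240,400,2)),(c,np.array(c["cam_to_world"]),(220,300,270,350,6))]:
    im=cv2.resize(cc["img"][y0:y1,x0:x1,::-1],None,fx=m,fy=m,interpolation=2)
    for q,col in [(p,(0,255,255)),(p+.019*R[:,2],(0,0,255)),([.594,.0425,.081],(0,255,0))]:
        u,v=prj(cc,T,q);print(u,v);cv2.circle(im,(int((u-x0)*m),int((v-y0)*m)),2,col,-1)
    ims.append(im)
ims[1]=cv2.copyMakeBorder(ims[1],0,120,0,0,0)
cv2.imwrite("pics/d.png",np.hstack([ims[0],ims[1]]))
```

```text
317.67515837771356 316.9796714032099
317.9009712164495 298.41341197451914
318.1518819376529 313.0425003184825
307.6514099958491 259.98215774475244
305.5840684631579 264.3907382018827
306.8763352867435 261.0242470447862
```

View pics/d.png

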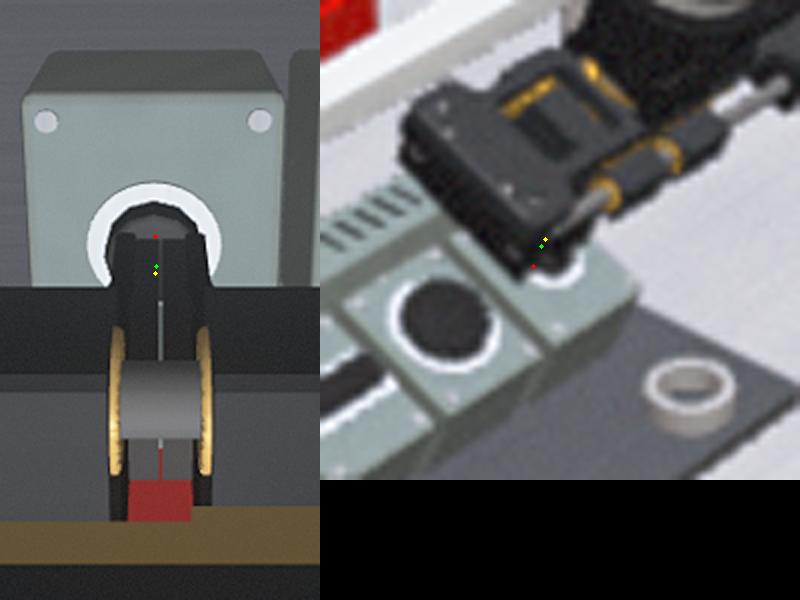

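The tips project exactly where expected (wrist row 298) and sit on the small key with no force showing. I'll go on in small steps while watching the force.

```bash
python3 -m jog '[{"tx":0,"ty":0,"tz":0.2,"roll":0,"jaw":0},{"tx":0,"ty":0,"tz":0,"roll":0,"jaw":0}]'
python3 -m jog '[{"tx":0,"ty":0,"tz":0.2,"roll":0,"jaw":0},{"tx":0,"ty":0,"tz":0,"roll":0,"jaw":0}]'
python3 -c "
from rig import *
s=read_state();print(s['tau'],s['moment'])"
```

```text
time_s: 14.45
position: [0.5921, 0.0424, 0.0836]
tcp_rot: [[-0.909, 0.022, 0.416], [0.02, 1.0, -0.008], [-0.416, 0.001, -0.909]]
force: [0.7, -0.1, 1.0]
opening: 0.003
grasp_force: 0.0
time_s: 14.65
position: [0.593, 0.0423, 0.0817]
tcp_rot: [[-0.909, 0.022, 0.416], [0.02, 1.0, -0.008], [-0.416, 0.001, -0.909]]
force: [-0.7, -0.2, -0.8]
opening: 0.007
grasp_force: 0.0
[ 7.21629433e-03 -3.79401612e+01 -7.72742629e+00  9.06001171e-02
 -1.29808165e+00 -3.72407015e-02] [0.110741   0.1737078  0.00885351]
```

```bash
python3 -m jog '[{"tx":0,"ty":0,"tz":0.2,"roll":0,"jaw":0},{"tx":0,"ty":0,"tz":0,"roll":0,"jaw":0}]'
python3 -m jog '[{"tx":0,"ty":0,"tz":0.2,"roll":0,"jaw":0},{"tx":0,"ty":0,"tz":0,"roll":0,"jaw":0}]'
```

```text
time_s: 14.85
position: [0.5938, 0.0423, 0.0799]
tcp_rot: [[-0.909, 0.022, 0.416], [0.02, 1.0, -0.008], [-0.416, 0.001, -0.909]]
force: [0.4, 0.5, 0.3]
opening: 0.004
grasp_force: 0.0
time_s: 15.05
position: [0.5946, 0.0423, 0.0782]
tcp_rot: [[-0.909, 0.022, 0.416], [0.02, 1.0, -0.008], [-0.416, 0.001, -0.909]]
force: [-0.0, -0.3, 2.7]
opening: 0.006
grasp_force: 1.1
```

First contact is at TCP z of about 0.079, so the tips stand shorter than the text says. Now press fully.

```bash
python3 -m jog '[{"tx":0,"ty":0,"tz":0.3,"roll":0,"jaw":0},{"tx":0,"ty":0,"tz":0,"roll":0,"jaw":0}]'
python3 -m jog '[{"tx":0,"ty":0,"tz":0.2,"roll":0,"jaw":0},{"tx":0,"ty":0,"tz":0,"roll":0,"jaw":0}]'
python3 -m jog '[{"tx":0,"ty":0,"tz":0.1,"roll":0,"jaw":0},{"tx":0,"ty":0,"tz":0,"roll":0,"jaw":0}]'
```

```text
time_s: 15.25
position: [0.5959, 0.0423, 0.0755]
tcp_rot: [[-0.909, 0.022, 0.416], [0.02, 1.0, -0.008], [-0.416, 0.001, -0.909]]
force: [-1.6, 0.0, 4.4]
opening: 0.009
grasp_force: 2.0
time_s: 15.45
position: [0.5965, 0.0423, 0.0743]
tcp_rot: [[-0.909, 0.022, 0.417], [0.02, 1.0, -0.009], [-0.417, 0.001, -0.909]]
force: [-3.2, 0.4, 7.2]
opening: 0.003
grasp_force: 4.1
time_s: 15.65
position: [0.5965, 0.0423, 0.0741]
tcp_rot: [[-0.908, 0.022, 0.417], [0.02, 1.0, -0.009], [-0.417, 0.0, -0.909]]
force: [-7.4, -0.7, 14.2]
opening: 0.004
grasp_force: 8.1
```

Small key bottomed out (16 N along its axis). Retract and go to the square key.

```bash
python3 -m jog '[{"tx":0,"ty":0,"tz":-2,"roll":0,"jaw":0},{"tx":0,"ty":0,"tz":-2.5,"roll":0,"jaw":0},{"tx":0,"ty":4.8,"tz":0,"roll":0,"jaw":0},{"tx":0,"ty":4.8,"tz":0,"roll":0,"jaw":0},{"tx":0.1,"ty":4.8,"tz":0,"roll":0,"jaw":0},{"tx":0.1,"ty":4.8,"tz":0,"roll":0,"jaw":0},{"tx":0,"ty":0,"tz":0,"roll":0,"jaw":0}]'
python3 - <<'E'
from h import *
zk=np.array([-.4226,.004,.906]);print(go(np.array([.5965,.0423,.0741])+[.0022,.1945,0]+.010*zk))
E
```

```text
time_s: 16.35
position: [0.5808, 0.2057, 0.113]
tcp_rot: [[-0.909, 0.013, 0.416], [0.013, 1.0, -0.002], [-0.416, 0.003, -0.909]]
force: [0.5, -0.9, 0.1]
opening: 0.005
grasp_force: 0.0
[0.03 3.12 3.28]
```

```bash
python3 -m jog '[{"tx":0,"ty":1.6,"tz":0,"roll":0,"jaw":0},{"tx":0,"ty":1.5,"tz":0,"roll":0,"jaw":0},{"tx":0,"ty":0,"tz":2,"roll":0,"jaw":0},{"tx":0,"ty":0,"tz":1,"roll":0,"jaw":0},{"tx":0,"ty":0,"tz":0,"roll":0,"jaw":0}]'
python3 - <<'E'
from h import *
zk=np.array([-.4226,.004,.906]);print(go(np.array([.5965,.0423,.0741])+[.0022,.1945,0]+.006*zk))
E
```

```text
time_s: 16.85
position: [0.593, 0.2297, 0.0836]
tcp_rot: [[-0.912, 0.022, 0.41], [0.02, 1.0, -0.008], [-0.41, 0.001, -0.912]]
force: [-0.2, 0.0, 0.6]
opening: 0.007
grasp_force: 0.0
[-0.11  0.72  0.49]
```

```bash
python3 -m jog '[{"tx":-0.1,"ty":0.7,"tz":0,"roll":0,"jaw":0},{"tx":0,"ty":0,"tz":0.4,"roll":0,"jaw":0},{"tx":0,"ty":0,"tz":0.3,"roll":0,"jaw":0},{"tx":0,"ty":0,"tz":0,"roll":0,"jaw":0}]'
python3 -m jog '[{"tx":0,"ty":0,"tz":0.2,"roll":0,"jaw":0},{"tx":0,"ty":0,"tz":0,"roll":0,"jaw":0}]'
python3 -m jog '[{"tx":0,"ty":0,"tz":0.2,"roll":0,"jaw":0},{"tx":0,"ty":0,"tz":0,"roll":0,"jaw":0}]'
```

```text
time_s: 17.25
position: [0.5978, 0.2378, 0.0797]
tcp_rot: [[-0.91, 0.02, 0.414], [0.02, 1.0, -0.006], [-0.414, 0.002, -0.91]]
force: [-0.5, 0.9, 1.3]
opening: 0.006
grasp_force: 0.8
time_s: 17.45
position: [0.5985, 0.2378, 0.0781]
tcp_rot: [[-0.91, 0.021, 0.414], [0.02, 1.0, -0.006], [-0.414, 0.002, -0.91]]
force: [-1.1, 0.2, 2.0]
opening: 0.004
grasp_force: 1.3
time_s: 17.65
position: [0.5994, 0.2378, 0.0762]
tcp_rot: [[-0.91, 0.02, 0.414], [0.02, 1.0, -0.006], [-0.414, 0.002, -0.91]]
force: [-0.2, -0.1, 4.3]
opening: 0.008
grasp_force: 1.9
```

```bash
python3 -m jog '[{"tx":0,"ty":0,"tz":0.2,"roll":0,"jaw":0},{"tx":0,"ty":0,"tz":0,"roll":0,"jaw":0}]'
python3 -m jog '[{"tx":0,"ty":0,"tz":0.1,"roll":0,"jaw":0},{"tx":0,"ty":0,"tz":0,"roll":0,"jaw":0}]'
```

```text
time_s: 17.85
position: [0.6002, 0.2378, 0.0746]
tcp_rot: [[-0.91, 0.02, 0.414], [0.02, 1.0, -0.006], [-0.414, 0.002, -0.91]]
force: [-1.5, -0.4, 6.7]
opening: 0.003
grasp_force: 2.9
time_s: 18.05
position: [0.6002, 0.2378, 0.0744]
tcp_rot: [[-0.91, 0.02, 0.414], [0.019, 1.0, -0.006], [-0.414, 0.002, -0.91]]
force: [-4.4, -0.9, 11.5]
opening: 0.009
grasp_force: 6.3
```

Square key bottomed out too. Now the bar key.

```bash
python3 -m jog '[{"tx":0,"ty":0,"tz":-1.5,"roll":0,"jaw":0},{"tx":0,"ty":0,"tz":-1.5,"roll":0,"jaw":0},{"tx":0,"ty":-3.2,"tz":0,"roll":0,"jaw":0},{"tx":0,"ty":-3.2,"tz":0,"roll":0,"jaw":0},{"tx":0,"ty":0,"tz":0,"roll":0,"jaw":0}]'
python3 - <<'E'
from h import *
zk=np.array([-.4226,.004,.906]);print(go(np.array([.5965,.0423,.0741])+[.0013,.1297,0]+.006*zk))
E
```

```text
time_s: 18.55
position: [0.5851, 0.1708, 0.1002]
tcp_rot: [[-0.912, 0.025, 0.41], [0.023, 1.0, -0.009], [-0.41, 0.001, -0.912]]
force: [0.4, -0.4, -0.2]
opening: 0.008
grasp_force: 0.0
[-0.07  0.14  2.3 ]
```

```bash
python3 -m jog '[{"tx":-0.1,"ty":0.1,"tz":1.5,"roll":0,"jaw":0},{"tx":0,"ty":0,"tz":0.6,"roll":0,"jaw":0},{"tx":0,"ty":0,"tz":0,"roll":0,"jaw":0},{"tx":0,"ty":0,"tz":0.3,"roll":0,"jaw":0},{"tx":0,"ty":0,"tz":0.2,"roll":0,"jaw":0},{"tx":0,"ty":0,"tz":0,"roll":0,"jaw":0}]'
python3 -m jog '[{"tx":0,"ty":0,"tz":0.2,"roll":0,"jaw":0},{"tx":0,"ty":0,"tz":0,"roll":0,"jaw":0}]'
python3 -m jog '[{"tx":0,"ty":0,"tz":0.1,"roll":0,"jaw":0},{"tx":0,"ty":0,"tz":0,"roll":0,"jaw":0}]'
```

```text
time_s: 19.15
position: [0.5977, 0.1751, 0.077]
tcp_rot: [[-0.911, 0.02, 0.413], [0.019, 1.0, -0.006], [-0.413, 0.002, -0.911]]
force: [-1.9, 1.0, 2.9]
opening: 0.002
grasp_force: 1.6
time_s: 19.35
position: [0.5986, 0.175, 0.0752]
tcp_rot: [[-0.911, 0.02, 0.413], [0.019, 1.0, -0.006], [-0.413, 0.002, -0.911]]
force: [-3.3, 3.2, 3.2]
opening: 0.005
grasp_force: 2.1
time_s: 19.55
position: [0.599, 0.175, 0.0745]
tcp_rot: [[-0.911, 0.02, 0.413], [0.019, 1.0, -0.006], [-0.413, 0.002, -0.911]]
force: [-3.9, 3.1, 3.7]
opening: 0.004
grasp_force: 2.9
```

```bash
python3 -m jog '[{"tx":0,"ty":0,"tz":0.2,"roll":0,"jaw":0},{"tx":0,"ty":0,"tz":0,"roll":0,"jaw":0}]'
```

```text
time_s: 19.75
position: [0.5991, 0.175, 0.0742]
tcp_rot: [[-0.91, 0.02, 0.414], [0.019, 1.0, -0.007], [-0.414, 0.002, -0.91]]
force: [-9.7, 3.3, 16.7]
opening: 0.005
grasp_force: 9.9
```

All three keys have bottomed out. I'll retract along the key axis and check before handing in.

```bash
python3 -m jog '[{"tx":0,"ty":0,"tz":-2,"roll":0,"jaw":0},{"tx":0,"ty":0,"tz":-4,"roll":0,"jaw":0},{"tx":0,"ty":0,"tz":-4.5,"roll":0,"jaw":0},{"tx":0,"ty":0,"tz":-4.5,"roll":0,"jaw":0},{"tx":0,"ty":0,"tz":-4.5,"roll":0,"jaw":0},{"tx":0,"ty":0,"tz":0,"roll":0,"jaw":0},{"tx":0,"ty":0,"tz":0,"roll":0,"jaw":0}]'
python3 - <<'E'
from h import *
a=capture("top")["img"][150:350,130:550,::-1]; b=capture("side")["img"][200:350,180:480,::-1]
a=cv2.resize(a,None,fx=1.4,fy=1.4);b=cv2.resize(b,None,fx=1.96,fy=1.96)
cv2.imwrite("pics/end.png",np.vstack([a,b]))
E
```

```text
time_s: 20.45
position: [0.5205, 0.1758, 0.2515]
tcp_rot: [[-0.909, 0.021, 0.416], [0.02, 1.0, -0.007], [-0.416, 0.002, -0.909]]
force: [0.1, 0.1, -0.3]
opening: 0.005
grasp_force: 0.0
```

View pics/end.png

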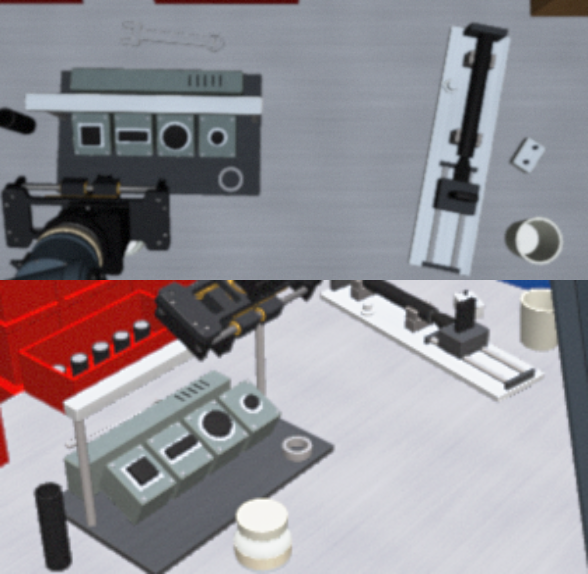

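The cone is seated in the tube, the keys are up, the other things are in place, and the gripper is clear of everything.

```bash
python3 -c "
from rig import *
print(hand_in())"
```

```text
the job is handed in; nothing more can be done
None
```

The job is handed in: the sealing head is at its end stop, the small round, square and bar keys were each pressed to the bottom in that order and let up, the large round key was not touched, and the gripper is clear; the hand-in call returned no verdict.

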